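# Fetch the top-cap tube from the crowded rack for inspection

### The job

Draw the one tube with a metal cap on its top out of the crowded leaning rack, reaching in through the only gap between its neighbours, and stand it upright in the middle of the microscope's round plate. Set it down gently, keeping hold of it until it stands on the plate and without ramming the sprung plate against its stop. Leave the other tubes in their places and do not disturb the spool, jar and screwdriver.

Things in the scene. Friction and masses are not known exactly. Their poses are not given: they have to be found in the camera images.
- capped: the wanted vacuum tube, told apart only by the dull metal cap (12 mm across, 12 mm tall) on its dome. Black base 26 mm across, 20 mm tall, flat foot; then a clear glass cylinder 25 mm across up to 72 mm above the foot, dome to 78, cap to 90; 35 to 70 g. Origin at the centre of the foot, z axis along the tube to its top. In the rack it leans with the cells, flush on its cell's floor and lower wall
- tube_1: plain tube, the same in size and build as the capped one but with a bare domed top; one of nine neighbours. Origin at the centre of its flat foot, z axis along the tube towards its top
- tube_2: plain tube, the same in size and build as the capped one but with a bare domed top; one of nine neighbours. Origin at the centre of its flat foot, z axis along the tube towards its top
- tube_3: plain tube, the same in size and build as the capped one but with a bare domed top; one of nine neighbours. Origin at the centre of its flat foot, z axis along the tube towards its top
- tube_4: plain tube, the same in size and build as the capped one but with a bare domed top; one of nine neighbours. Origin at the centre of its flat foot, z axis along the tube towards its top
- tube_5: plain tube, the same in size and build as the capped one but with a bare domed top; one of nine neighbours. Origin at the centre of its flat foot, z axis along the tube towards its top
- tube_6: plain tube, the same in size and build as the capped one but with a bare domed top; one of nine neighbours. Origin at the centre of its flat foot, z axis along the tube towards its top
- tube_7: plain tube, the same in size and build as the capped one but with a bare domed top; one of nine neighbours. Origin at the centre of its flat foot, z axis along the tube towards its top
- tube_8: plain tube, the same in size and build as the capped one but with a bare domed top; one of nine neighbours. Origin at the centre of its flat foot, z axis along the tube towards its top
- tube_9: plain tube, the same in size and build as the capped one but with a bare domed top; one of nine neighbours. Origin at the centre of its flat foot, z axis along the tube towards its top
- rack: fixed plywood egg-crate rack, 3 rows by 6 columns of square cells 29 mm wide, 34 mm deep, 34 mm pitch, 5 mm walls. The whole crate is tilted 30 degrees: the cells and tubes lean to the rack's own -x (the robot's side). Origin on the bench under the crate's middle, z up, x level and pointing uphill across the rows, y along the rows
- crate (a point): middle of the crate's floor, at the foot of the middle row. Tubes stand 44 mm out of their cells; draw them out along their own axis by over 34 mm. The wanted tube is in the middle row. Two opposite cells beside it are empty (uphill and downhill, or left and right): the only room for fingers. In the other two, tubes stand 9 mm from it
- microscope: fixed inspection microscope: black foot 150 x 190 x 18 mm (its middle 30 mm to +y of the origin). Origin on the bench under the centre of the round plate, z up. A 20 mm post, 268 mm tall, stands 105 mm to +y of the plate's centre; the camera head (52 mm across, 150 to 285 mm high) is swung away, 160 mm to +y. Nothing is above the plate
- stage_axis (a point): point on the microscope's foot, 18 mm above the bench, below the centre of the level round grey plate (72 mm across). The plate's top is set anywhere from 85 to 125 mm above the bench, not told: feel or look for it. It rests on a soft spring: from 1 N it sinks about 1 mm per 0.8 N and meets its stop after 14 mm, at some 12 N
- screwdriver: bystander: loose screwdriver lying on the bench beyond the rack, about 0.2 m long, origin near its middle
- spool: bystander: loose metal spool, 52 mm across and 34 mm tall, standing on the bench between rack and microscope; origin at its underside
- jar: bystander: small white jar, 44 mm across and 55 mm tall, standing beyond the rack; origin at its underside
Not all that is in view belongs to the job. Leave any green, orange or turquoise look-alike of the capped alone.

How it is judged:
On the way:
1. the capped tube is set on the plate, upright and in the middle, while still held (horizontal distance between capped and stage_axis below 0.014 m and angle between capped's own z axis and vertical below 0.12 rad and contact force between capped and microscope above 0.3 N and contact force between the fingers and capped above 1 N), for 0.1 s.
At the end, for the whole second after the job is handed in: The capped tube stands released and at rest on the microscope's plate, its foot within 14 mm of the plate's centre and its axis within 7 degrees of upright; every other tube is within 12 mm of where it was, and spool, jar and screwdriver within 20 mm (horizontal distance between capped and stage_axis below 0.014 m and angle between capped's own z axis and vertical below 0.12 rad and contact force between capped and microscope above 0.1 N and z of capped in the frame of microscope above 0.07 m and linear speed of capped below 0.02 m/s and distance of each of tube_1, tube_2, tube_3, tube_4, tube_5, tube_6, tube_7, tube_8, tube_9 from where it was at the start of the episode below 0.012 m and distance of each of spool, jar, screwdriver from where it was at the start of the episode below 0.02 m); the robot touches nothing.
It fails at once if the tube was pressed onto the microscope's plate with more than 14 N (plate at its stop) (contact force between capped and microscope above 14 N).
It fails at once if another tube was shifted more than 12 mm or pulled out (distance of any of tube_1, tube_2, tube_3, tube_4, tube_5, tube_6, tube_7, tube_8, tube_9 from where it was at the start of the episode above 0.012 m).
It fails at once if a bystander (spool, jar, screwdriver) was moved more than 20 mm (distance of any of spool, jar, screwdriver from where it was at the start of the episode above 0.02 m).
It also fails if it takes over 45 s, if anything falls off the work surface, if the arm or the gripper's body presses on something with over 40 N, if the wrist force passes 120 N, or if a joint passes its speed limit or range.

### The arm

A 7-joint arm with a two-finger parallel gripper is mounted at the origin on the work surface. World frame = base frame: x ahead of the robot, y to its left, z up, the work surface at z = 0. Lengths are in m, angles in rad, forces in N, time in s.
With the tool pointing down it reaches from about 0.425 to 0.925 m from the base axis. Payload 6.8 kg.
Tool frame: the origin (TCP) lies at the very end of the fingers, on their centre line; the grasp point (between the pads) lies 19 mm behind it (bot.grasp_offset is the distance from the TCP to the grasp point, in m); z points along the fingers, y is the direction in which the jaws open and shut (so a half turn about z gives the same grasp; the last joint's range is limited). The gripper opens to 85 mm and grips with 20 to 120 N. Pads are 22 mm wide; open, the fingers measure 114 mm over their backs; the gripper's body (76 mm by 85 mm) begins 54 mm behind the grasp point. The pads swing forward as they close: fully open they stand 13 mm farther back than shut.
Start: joints at [1.176, 0.477, 0.022, 1.555, -0.011, 1.109, -0.083], TCP at [0.191, -0.647, 0.231] pointing down, gripper open.
Joint ranges: [-2.96, 2.96], [-0.34, 2.1], [-1.41, 1.46], [0.24, 2.44], [-1.37, 4.51], [0.17, 1.92], [-2.96, 2.96]. Speed limits (rad/s): [2.39, 2.39, 3.14, 3.14, 3.14, 3.14, 3.14].

### API

Orientations are given as a unit quaternion [w, x, y, z].
In Python, from station import monitor, cams, bot, finder gives the robot as it stands.
- The arm moves only by the tool jog_arm, never from a script. Its argument "plan" is a list of rows, each an object of numbers: "x", "y", "z": the shift along the tool's x, y, z as a fraction of full scale; "wx", "wy", "wz": the turn, a rotation vector about the tool's x, y, z as a fraction of full scale. A call has 1 to 12 rows; each row is the pose to reach, as a shift and turn from the pose measured when the call began, along the tool's axes at that moment, turning the shorter way round; what a row does not reach only later rows make up. Full scale, the value 1, is 20 cm for a shift and 180 degrees for a turn. A row lasts 1/12 s, in which the tool goes at most 41.7 mm and 7.16 degrees, less where a joint would pass 70% of its speed; a pose out of reach is approached as far as the arm can. A call with a number of a shift or a turn outside -1 to 1 is refused whole. A call with a gripper value outside its range is refused whole. "hand" is the opening, from -1 (shut) to 1 (fully open), set as the call begins (left out, the last holds). The fingers move at their own pace and stop on an object; "grip_force" is the grip in N (left out, the last holds). Time passes only in rows, so rows that repeat a pose let the fingers close. It gives the time, the measured TCP pose, the force and the opening at its end, in the units of the state.
- monitor.get_obs(): the state, without advancing time (a new reading comes with each control period).
- cams.read_camera(name): name is "scene" or "top" or "wrist"; returns the picture (384x512x3 uint8, red, green, blue); there is no depth.
- cams.get_calibration(name): a dict with "fx", "fy", "cx", "cy" (pixels), "extrinsics" (4x4, takes a point from world to camera coordinates). Camera axes: x right, y down, z forward; pixel columns grow to the right and rows downward; lengths in m; the calibration is good to about 2 mm. A picture is of the moment at which its call begins: read the wrist's pose just before it. get_calibration takes no time and is no camera call; for the wrist camera it gives the pose at the moment of the call.
- bot.hand_in(): hands the job in, once; it reports no verdict.
Trained networks look in the newest picture that a camera, given by its name, has taken for a name from the list of things; names that differ only in an ending like _2 or _b are one class to them, and where a whole thing is asked for, a point or a joint stands for the part that bears it (a point fixed in the world has none). Each returns a list of dicts, best first, with "confidence" (0 to 1); they miss things now and then, are a little off and sometimes report something else, mostly with a low value. They report only what shows in the picture. A call takes as long as a camera call. They do not tell look-alikes from the thing itself.
- finder.find_in(camera, target): "bbox" ([left, top, width, height] in pixels, round what is visible of it).
- finder.place_of(camera, target): "location" ([column, row] in pixels: a listed point, or the origin of a listed thing).
The state is a dict: "t": time; "q": joint angles; "joint_vel": joint speeds; "joint_torque": joint torques, N m; "eef_pos": TCP position; "tool_rot": TCP orientation; "contact_force": force on the tool from outside, world axes, zero at the start; "torque": the same for the moment, N m; "gripper_width": opening from 0.0 (shut) to 1.0 (fully open).
Only numpy, scipy, OpenCV 4.12 (cv2) and the standard library are available. Lean on these libraries where they do the work, as an engineer would, in place of code of your own. Each camera call takes 0.05 s, during which the arm holds its last target. There are 200 camera calls.

## Working session

There is one attempt and no reset: what is moved stays moved. The work goes in short steps, Python scripts to look and compute and a tool call to move; the robot and the scene stay as the last step left them, time stands still between calls to the robot, and variables do not carry over. Pictures are saved under pics/ and viewed, about 8 in all and at most 12, crops included, and the job is handed in when it is done.

Besides the shell and the picture viewer there is one more tool, called after "Emit:" in YAML: its name, and indented under it one key for each argument. jog_arm: Moves the arm, as the interface text tells. Shift numbers are shares of 20 cm and turn numbers shares of 180 degrees, none past 1 either way. Its arguments: {"type":"object","properties":{"plan":{"type":"array","items":{"type":"object","properties":{"x":{"type":"number","minimum":-1,"maximum":1},"y":{"type":"number","minimum":-1,"maximum":1},"z":{"type":"number","minimum":-1,"maximum":1},"wx":{"type":"number","minimum":-1,"maximum":1},"wy":{"type":"number","minimum":-1,"maximum":1},"wz":{"type":"number","minimum":-1,"maximum":1}}}},"hand":{"type":"number"},"grip_force":{"type":"number"}},"required":["plan"]}

```bash
mkdir -p pics; ls
python3 - <<'E'
from station import monitor,cams,bot,finder
import cv2,numpy as np
o=monitor.get_obs();print(o)
ims=[]
for c in("scene","top"):
    im=cams.read_camera(c);ims.append(im);cv2.imwrite(f"pics/{c}0.png",im[:,:,::-1])
    k=cams.get_calibration(c);print(c,k)
    for t in("capped","rack","crate","microscope","stage_axis","spool","jar","screwdriver"):
        print(t,[(np.round(d["location"]),round(d["confidence"],2)) for d in finder.place_of(c,t)[:3]])
E
```

```text
pics
{'t': 0.0, 'q': array([ 1.17592543,  0.47782912,  0.0223538 ,  1.55646246, -0.01149846,
        1.10930552, -0.08309806]), 'joint_vel': array([ 0.00123637, -0.0012067 ,  0.00043397, -0.00025784,  0.00030795,
       -0.00170245,  0.00117462]), 'joint_torque': array([-5.76555158e-04, -5.96444607e+01,  1.60792831e+00, -2.81196070e+01,
        1.24897849e-02,  9.23870655e-03, -2.49629880e-05]), 'eef_pos': array([ 0.1907338 , -0.64686437,  0.23030189]), 'tool_rot': array([-9.14860764e-04,  9.89736641e-01,  1.42900321e-01, -2.07153885e-04]), 'contact_force': array([-0.04215304,  0.06349824,  0.13122863]), 'torque': array([0.01703553, 0.02070586, 0.02960456]), 'gripper_width': 1.0031230573151395}
scene {'fx': 354.3540412858354, 'fy': 354.3540412858354, 'cx': 254.11172456476856, 'cy': 194.48588310675393, 'extrinsics': array([[-0.81303999,  0.58220622, -0.0013758 ,  0.4734845 ],
       [ 0.45901588,  0.63954976, -0.61666889, -0.22128004],
       [-0.35814857, -0.50200798, -0.78722143,  0.98546204],
       [ 0.        ,  0.        ,  0.        ,  1.        ]])}
capped [(array([179., 200.]
[... 306 characters left out ...]

top {'fx': 401.4203850082086, 'fy': 401.4203850082086, 'cx': 254.50711711851525, 'cy': 193.1401651264585, 'extrinsics': array([[-0.01315758, -0.99986799,  0.00953322,  0.03059422],
       [-0.99065099,  0.01174041, -0.13591459,  0.59801081],
       [ 0.13578473, -0.0112324 , -0.99067469,  0.92922223],
       [ 0.        ,  0.        ,  0.        ,  1.        ]])}
capped [(array([327., 286.]), 0.89), (array([325., 226.]), 0.76), (array([369., 235.]), 0.6)]
rack [(array([303., 219.]), 0.64), (array([356., 132.]), 0.29)]
crate [(array([306., 218.]), 0.67)]
microscope []
stage_axis [(array([180., 244.]), 0.61)]
spool []
jar [(array([237., 130.]), 0.52)]
screwdriver [(array([357., 134.]), 0.57)]
```

Run:
```python
import cv2
s=cv2.imread("pics/scene0.png");t=cv2.imread("pics/top0.png")
cv2.imwrite("pics/a.png",cv2.resize(s[60:330,90:450],None,fx=2.2,fy=2.2,interpolation=cv2.INTER_CUBIC))
cv2.imwrite("pics/b.png",cv2.resize(t[100:320,130:400],None,fx=2.7,fy=2.7,interpolation=cv2.INTER_CUBIC))
```

```text
(no output)
```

View pics/a.png

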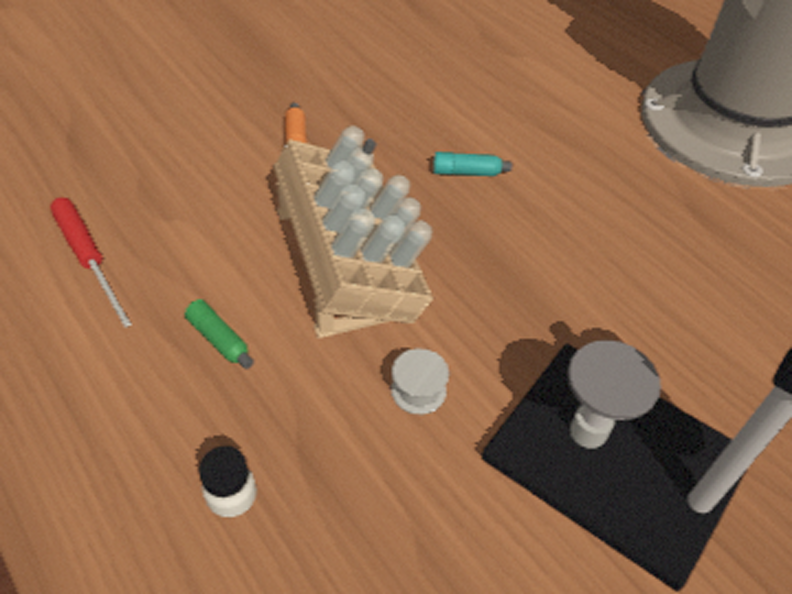

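View pics/b.png

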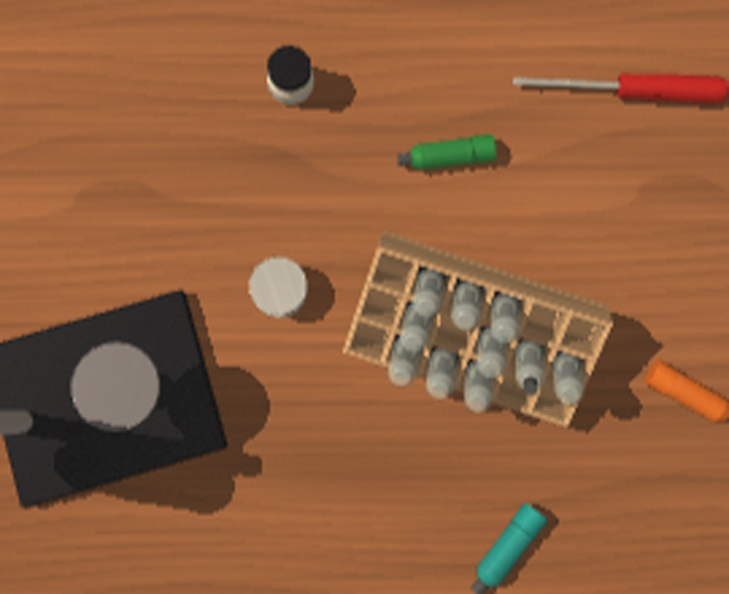

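The capped tube is the one with the dark grey cap: top crop (530,385), scene crop (369,146), i.e. middle row, column 5. The uphill and downhill cells beside it are empty. The green, orange and turquoise ones on the bench are look-alikes. Next I fit the rack pose from its corners and the cap, and triangulate the plate.

```bash
cat > h.py <<'E'
from station import monitor,cams,bot,finder
import cv2,numpy as np
from scipy.optimize import least_squares
from scipy.spatial.transform import Rotation as R
def proj(k,p):
    p=np.atleast_2d(p);E=k["extrinsics"];c=p@E[:3,:3].T+E[:3,3]
    return np.c_[k["fx"]*c[:,0]/c[:,2]+k["cx"],k["fy"]*c[:,1]/c[:,2]+k["cy"]]
def axes(yaw):
    x=np.array([np.cos(yaw),np.sin(yaw),0]);y=np.array([-x[1],x[0],0]);z=np.array([0,0,1.])
    c,s=np.cos(np.pi/6),.5
    return c*x+s*z,y,-s*x+c*z   # uphill, along rows, tube axis
def tool(): # rotation, tcp
    o=monitor.get_obs();return R.from_quat(np.array(o["tool_rot"])[[1,2,3,0]]),np.array(o["eef_pos"]),o
def move(Rt,p):  # command numbers for target
    r,q,_=tool();return np.round(r.inv().apply(p-q)/.2,4),np.round((r.inv()*Rt).as_rotvec()/np.pi,4)
E
python3 - <<'E'
from h import *
T=cams.get_calibration("top");S=cams.get_calibration("scene")
tf=lambda a:np.array(a)/2.7+[130,100]; sf=lambda a:np.array(a)/2.2+[90,60]
tri=lambda a,b:least_squares(lambda p:np.r_[proj(T,p)[0]-a,proj(S,p)[0]-b],[.5,-.1,.1])
r=tri(tf([115,386.5]),sf([614,378]));print("plate",r.x,r.fun)
r=tri(tf([530,386]),sf([369,146]));print("captip",r.x,r.fun);cap=r.x
H,W=53.5,104.5
cor=np.array([[H,W],[H,-W],[-H,-W],[-H,W]])
def pts(v):
    u,y,a=axes(v[3]);c=v[:3]
    return np.array([c+i*u+j*y for i,j in cor]), c-34*1e-3*(a)+u*-.0015+y*(-.051), a
tp=tf([[382,236],[612,320],[570,426],[345,352]]);sp=sf([[337,292],[288,143],[430,297]])
def f(v):
    u,y,a=axes(v[3]);P=np.array([v[:3]+(i*u+j*y)/1e3 for i,j in cor])
    foot=v[:3]-.034*a-.0015*u-.051*y
    return np.r_[(proj(T,P)-tp).ravel(),(proj(S,P[[0,1,3]])-sp).ravel(),(proj(T,foot+.088*a)[0]-tf([530,386])),(proj(S,foot+.088*a)[0]-sf([369,146]))]
r=least_squares(f,[.5,-.1,.1,-.3]);v=r.x;print("crate top centre",v,"\n",r.fun.reshape(-1,2).round(1))
u,y,a=axes(v[3]);foot=v[:3]-.034*a-.0015*u-.051*y
print("foot",foot,"tip by model",foot+.09*a)
for n,k,o,s,sz in(("top",T,(130,100),2.7,(220,270)),("scene",S,(90,60),2.2,(270,360))):
    im=cv2.imread(f"pics/{n}0.png");im=cv2.resize(im,None,fx=3,fy=3,interpolation=cv2.INTER_CUBIC)
    d=lambda P,c:cv2.polylines(im,[np.int32(proj(k,P)*3+1)],True,c,1)
    d([v[:3]+(i*u+j*y)/1e3 for i,j in cor],(0,0,255))
    th=np.linspace(0,6.28,30)
    for i,j in((0,0),(0,-1),(0,1),(1,1),(-1,1)):
        F=foot+.034*(i*u+j*y)
        for h,rr in((.072,.0125),)+(((.09,.006),) if i==j==0 else ()):
            d([F+h*a+rr*(np.cos(t)*u+np.sin(t)*y) for t in th],(255,0,0) if i==j==0 else (0,160,0))
    c=(proj(k,v[:3])[0]*3).astype(int);cv2.imwrite(f"pics/o_{n}.png",im[c[1]-190:c[1]+190,c[0]-195:c[0]+195])
cv2.imwrite("pics/o.png",np.hstack([cv2.imread("pics/o_top.png"),cv2.imread("pics/o_scene.png")]))
E
```

```text
plate [0.47996195 0.20650043 0.1055159 ] [-0.03382575  0.02324954 -0.03148415 -0.00564459]
captip [ 0.47604885 -0.13404585  0.10559177] [ 0.02862978 -0.03181078  0.04275498  0.00800074]
crate top centre [ 0.52066764 -0.09675936  0.05811095 -0.33946148] 
 [[-0.9  2.6]
 [ 0.5  0.6]
 [-0.9 -0.4]
 [-0.4 -1.1]
 [ 0.1 -1.9]
 [-0.7 -0.7]
 [-0.3  1.9]
 [ 0.5 -0.5]
 [-0.7  0.3]]
foot [ 0.51849066 -0.15007709  0.02791608] tip by model [ 0.47605863 -0.13509302  0.10585837]
```

View pics/o.png

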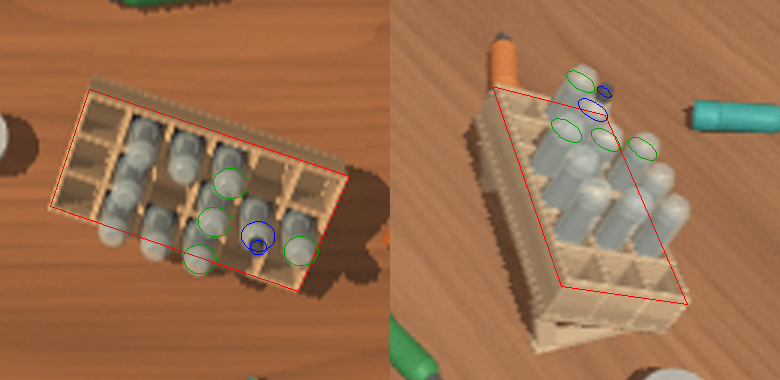

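The overlay fits: red is the crate's top edge, the blue rings sit on the capped tube and cap, and the green rings sit on its neighbours. The band beyond the uphill edge is the outer wall, so I'll refit without those two corners and work out the pre-grasp move.

Run:
```python
from h import *
T=cams.get_calibration("top");S=cams.get_calibration("scene")
tf=lambda a:np.array(a)/2.7+[130,100]; sf=lambda a:np.array(a)/2.2+[90,60]
cor=np.array([[53.5,104.5],[53.5,-104.5],[-53.5,-104.5],[-53.5,104.5]])
def f(v):
    u,y,a=axes(v[3]);P=np.array([v[:3]+(i*u+j*y)/1e3 for i,j in cor]);foot=v[:3]-.034*a-.0015*u-.051*y
    return np.r_[(proj(T,P[1:])-tf([[612,320],[570,426],[345,352]])).ravel(),(proj(S,P[[1,3]])-sf([[288,143],[430,297]])).ravel(),2*(proj(T,foot+.088*a)[0]-tf([530,386])),2*(proj(S,foot+.088*a)[0]-sf([369,146]))]
r=least_squares(f,[.5,-.1,.1,-.3]);v=r.x;print(v,r.fun.reshape(-1,2).round(1).tolist())
u,y,a=axes(v[3]);foot=v[:3]-.034*a-.0015*u-.051*y
print("foot",foot,"tip",foot+.09*a)
np.savez("fit.npz",v=v,foot=foot)
r0,p0,_=tool()
for sg in(1,-1):
    Rt=R.from_matrix(np.c_[np.cross(sg*u,-a),sg*u,-a]);print(sg,move(Rt,foot+a*.125))
```

```text
[ 0.51916553 -0.09587038  0.05891049 -0.32775476] [[0.2, 0.6], [-0.8, -0.2], [-0.7, 0.0], [-0.4, -0.7], [1.0, 1.3], [0.8, 0.0], [-0.4, -0.0]]
foot [ 0.51761287 -0.14920995  0.02871563] tip [ 0.47500833 -0.13472363  0.10665791]
1 (array([ 2.0159, -2.1076,  0.4717]), array([-0.1536,  0.0796, -0.2972]))
-1 (array([ 2.0159, -2.1076,  0.4717]), array([0.094 , 0.1813, 0.6767]))
```

Emit:
jog_arm:
  plan:
    - {"x": 0.2, "y": -0.2, "wx": -0.03, "wy": 0.016, "wz": -0.06}
    - {"x": 0.4, "y": -0.4, "wx": -0.06, "wy": 0.03, "wz": -0.12}
    - {"x": 0.6, "y": -0.6, "wx": -0.09, "wy": 0.045, "wz": -0.17}
    - {"x": 0.8, "y": -0.8, "wx": -0.11, "wy": 0.06, "wz": -0.22}
    - {"x": 1, "y": -1, "wx": -0.1536, "wy": 0.0796, "wz": -0.2972}
    - {"x": 1, "y": -1, "wx": -0.1536, "wy": 0.0796, "wz": -0.2972}
    - {"x": 1, "y": -1, "wx": -0.1536, "wy": 0.0796, "wz": -0.2972}
    - {"x": 1, "y": -1, "wx": -0.1536, "wy": 0.0796, "wz": -0.2972}
    - {"x": 1, "y": -1, "wx": -0.1536, "wy": 0.0796, "wz": -0.2972}
    - {"x": 1, "y": -1, "wx": -0.1536, "wy": 0.0796, "wz": -0.2972}
  hand: 1

```text
invalid input at $.plan[0]: expected keys x, y, z, wx, wy, wz
```

```bash
cat > pre.py <<'E'
from h import *
import sys
d=np.load("fit.npz");u,y,a=axes(d["v"][3]);foot=d["foot"]
Rt=R.from_matrix(np.c_[np.cross(u,-a),u,-a])
o=monitor.get_obs();print("t",o["t"],"q",o["q"].round(2),o["eef_pos"].round(4),o["contact_force"].round(1),o["gripper_width"])
for s in map(float,sys.argv[1:]):print(s,move(Rt,foot+a*s))
E
python3 pre.py .125
```

```text
t 0.9 q [ 1.18  0.48  0.02  1.56 -0.01  1.11 -0.08] [ 0.191  -0.6474  0.2313] [-0.3  0.1  0.3] 1.0039273026499422
0.125 (array([ 2.0159, -2.1076,  0.4717]), array([-0.1536,  0.0796, -0.2972]))
```

All keys are required in every row.

Emit:
jog_arm:
  plan:
    - {"x": 0.2, "y": -0.2, "z": 0, "wx": -0.03, "wy": 0.016, "wz": -0.06}
    - {"x": 0.4, "y": -0.4, "z": 0, "wx": -0.06, "wy": 0.03, "wz": -0.12}
    - {"x": 0.6, "y": -0.6, "z": 0, "wx": -0.09, "wy": 0.045, "wz": -0.17}
    - {"x": 0.8, "y": -0.8, "z": 0, "wx": -0.11, "wy": 0.06, "wz": -0.22}
    - {"x": 1, "y": -1, "z": 0, "wx": -0.1536, "wy": 0.0796, "wz": -0.2972}
    - {"x": 1, "y": -1, "z": 0, "wx": -0.1536, "wy": 0.0796, "wz": -0.2972}
    - {"x": 1, "y": -1, "z": 0, "wx": -0.1536, "wy": 0.0796, "wz": -0.2972}
    - {"x": 1, "y": -1, "z": 0, "wx": -0.1536, "wy": 0.0796, "wz": -0.2972}
    - {"x": 1, "y": -1, "z": 0, "wx": -0.1536, "wy": 0.0796, "wz": -0.2972}
    - {"x": 1, "y": -1, "z": 0, "wx": -0.1536, "wy": 0.0796, "wz": -0.2972}
  hand: 1

```text
t: 1.73
eef_pos: [0.326, -0.3985, 0.2315]
tool_rot: [0.211, 0.784, 0.564, 0.151]
contact_force: [0.1, 0.4, -0.1]
gripper_width: 0.999
```

```bash
python3 pre.py .125
```

```text
t 1.7333 q [ 1.3   0.07 -0.36  2.23 -0.61  0.49  1.11] [ 0.326  -0.3985  0.2315] [ 0.1  0.4 -0.1] 0.999490130818189
0.125 (array([ 1.4887, -0.0635,  0.5061]), array([0.0005, 0.    , 0.0014]))
```

Emit:
jog_arm:
  plan:
    - {"x": 0.2, "y": 0, "z": 0.05, "wx": 0, "wy": 0, "wz": 0}
    - {"x": 0.4, "y": -0.02, "z": 0.1, "wx": 0, "wy": 0, "wz": 0}
    - {"x": 0.6, "y": -0.03, "z": 0.15, "wx": 0, "wy": 0, "wz": 0}
    - {"x": 0.8, "y": -0.04, "z": 0.2, "wx": 0, "wy": 0, "wz": 0}
    - {"x": 1, "y": -0.05, "z": 0.25, "wx": 0, "wy": 0, "wz": 0}
    - {"x": 1, "y": -0.05, "z": 0.25, "wx": 0, "wy": 0, "wz": 0}
  hand: 1

```text
t: 2.23
eef_pos: [0.4016, -0.2216, 0.1845]
tool_rot: [0.211, 0.784, 0.565, 0.149]
contact_force: [0.1, -2.0, -0.4]
gripper_width: 1.0
```

```bash
python3 pre.py .125
```

```text
t 2.2333 q [ 1.02  0.01 -0.61  2.43 -0.16  0.18  0.23] [ 0.4016 -0.2216  0.1845] [ 0.1 -2.  -0.4] 1.0003517794986665
0.125 (array([ 0.53  , -0.0113,  0.2653]), array([-0.0003,  0.0005,  0.0019]))
```

Emit:
jog_arm:
  plan:
    - {"x": 0.1, "y": 0, "z": 0.06, "wx": 0, "wy": 0, "wz": 0}
    - {"x": 0.2, "y": 0, "z": 0.12, "wx": 0, "wy": 0, "wz": 0}
    - {"x": 0.3, "y": 0, "z": 0.18, "wx": 0, "wy": 0, "wz": 0}
    - {"x": 0.4, "y": 0, "z": 0.22, "wx": 0, "wy": 0, "wz": 0}
    - {"x": 0.53, "y": -0.011, "z": 0.265, "wx": 0, "wy": 0, "wz": 0}
    - {"x": 0.53, "y": -0.011, "z": 0.265, "wx": 0, "wy": 0, "wz": 0}
  hand: 1

```text
t: 2.73
eef_pos: [0.427, -0.1781, 0.1542]
tool_rot: [0.203, 0.786, 0.567, 0.137]
contact_force: [-0.2, -0.7, -0.3]
gripper_width: 0.996
```

```bash
python3 pre.py .125
```

```text
t 2.7333 q [ 0.96  0.11 -0.76  2.43  0.81  0.19 -0.87] [ 0.427  -0.1781  0.1542] [-0.2 -0.7 -0.3] 0.9961215024631492
0.125 (array([0.2836, 0.0234, 0.1055]), array([-0.0093,  0.0039,  0.0031]))
```

Emit:
jog_arm:
  plan:
    - {"x": 0.28, "y": 0.023, "z": 0.105, "wx": -0.009, "wy": 0.004, "wz": 0.003}
    - {"x": 0.28, "y": 0.023, "z": 0.105, "wx": -0.009, "wy": 0.004, "wz": 0.003}
    - {"x": 0.28, "y": 0.023, "z": 0.105, "wx": -0.009, "wy": 0.004, "wz": 0.003}
    - {"x": 0.28, "y": 0.023, "z": 0.105, "wx": -0.009, "wy": 0.004, "wz": 0.003}
    - {"x": 0.28, "y": 0.023, "z": 0.105, "wx": -0.009, "wy": 0.004, "wz": 0.003}
    - {"x": 0.28, "y": 0.023, "z": 0.105, "wx": -0.009, "wy": 0.004, "wz": 0.003}
  hand: 1

```text
t: 3.23
eef_pos: [0.4583, -0.1291, 0.137]
tool_rot: [0.21, 0.785, 0.564, 0.151]
contact_force: [-0.5, 1.2, 0.5]
gripper_width: 0.999
```

```bash
python3 pre.py .125
python3 - <<'E'
from h import *
k=cams.get_calibration("wrist");im=cams.read_camera("wrist")
r,p,_=tool();E=k["extrinsics"]
print("cam in tool",r.inv().apply(-E[:3,:3].T@E[:3,3]-p))
d=np.load("fit.npz");u,y,a=axes(d["v"][3]);foot=d["foot"];th=np.linspace(0,6.28,30)
im=np.ascontiguousarray(im[:,:,::-1])
for i,j in((0,0),(0,-1),(0,1)):
    for h,rr in((.09,.006),(.072,.0125)):
        if j and h==.09: continue
        cv2.polylines(im,[np.int32(proj(k,[foot+.034*(i*u+j*y)+h*a+rr*(np.cos(t)*u+np.sin(t)*y) for t in th]))],True,(255,0,0) if not j else (0,160,0),1)
cv2.imwrite("pics/w1.png",im)
E
```

```text
t 3.2333 q [ 0.92  0.22 -0.92  2.43  1.4   0.31 -1.58] [ 0.4583 -0.1291  0.137 ] [-0.5  1.2  0.5] 0.999281819418413
0.125 (array([0.0004, 0.0006, 0.0003]), array([-0.0005, -0.0004,  0.0008]))
cam in tool [ 0.07655664  0.00015705 -0.14176832]
```

View pics/w1.png

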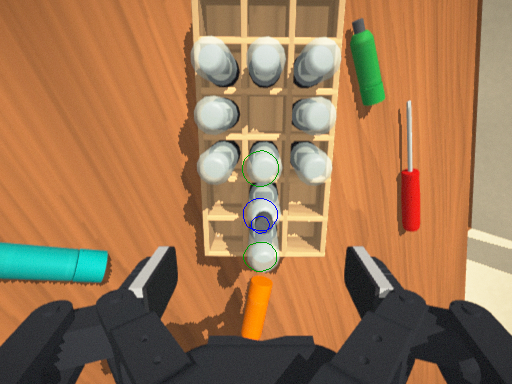

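The overlay agrees with the wrist view: the cap is at (262,226) against a predicted (261,225), and the jaws are centred on it with the empty cells left and right. Descend.

Emit:
jog_arm:
  plan:
    - {"x": 0, "y": 0, "z": 0.1, "wx": 0, "wy": 0, "wz": 0}
    - {"x": 0, "y": 0, "z": 0.2, "wx": 0, "wy": 0, "wz": 0}
    - {"x": 0, "y": 0, "z": 0.28, "wx": 0, "wy": 0, "wz": 0}
    - {"x": 0, "y": 0, "z": 0.34, "wx": 0, "wy": 0, "wz": 0}
    - {"x": 0, "y": 0, "z": 0.39, "wx": 0, "wy": 0, "wz": 0}
    - {"x": 0, "y": 0, "z": 0.42, "wx": 0, "wy": 0, "wz": 0}
    - {"x": 0, "y": 0, "z": 0.425, "wx": 0, "wy": 0, "wz": 0}
    - {"x": 0, "y": 0, "z": 0.425, "wx": 0, "wy": 0, "wz": 0}
  hand: 1

```text
t: 3.95
eef_pos: [0.4975, -0.1442, 0.0631]
tool_rot: [0.21, 0.785, 0.563, 0.15]
contact_force: [-0.0, -0.3, 0.4]
gripper_width: 1.002
```

```bash
python3 pre.py .04
```

```text
t 3.95 q [ 0.85  0.51 -0.88  2.39  1.87  0.5  -1.95] [ 0.4975 -0.1442  0.0631] [-0.  -0.3  0.4] 1.00164604594827
0.04 (array([0.0087, 0.0037, 0.0007]), array([-0.0009,  0.0003,  0.0003]))
```

Emit:
jog_arm:
  plan:
    - {"x": 0.008, "y": 0.003, "z": 0, "wx": 0, "wy": 0, "wz": 0}
    - {"x": 0.008, "y": 0.003, "z": 0, "wx": 0, "wy": 0, "wz": 0}
    - {"x": 0.008, "y": 0.003, "z": 0, "wx": 0, "wy": 0, "wz": 0}
    - {"x": 0.008, "y": 0.003, "z": 0, "wx": 0, "wy": 0, "wz": 0}
    - {"x": 0.008, "y": 0.003, "z": 0, "wx": 0, "wy": 0, "wz": 0}
    - {"x": 0.008, "y": 0.003, "z": 0, "wx": 0, "wy": 0, "wz": 0}
    - {"x": 0.008, "y": 0.003, "z": 0, "wx": 0, "wy": 0, "wz": 0}
    - {"x": 0.008, "y": 0.003, "z": 0, "wx": 0, "wy": 0, "wz": 0}
    - {"x": 0.008, "y": 0.003, "z": 0, "wx": 0, "wy": 0, "wz": 0}
    - {"x": 0.008, "y": 0.003, "z": 0, "wx": 0, "wy": 0, "wz": 0}
  hand: -1
  grip_force: 30

```text
t: 4.78
eef_pos: [0.4996, -0.1433, 0.0645]
tool_rot: [0.211, 0.785, 0.563, 0.15]
contact_force: [-1.6, 0.1, 7.1]
gripper_width: 0.283
```

```bash
python3 pre.py .04
```

```text
t 4.7833 q [ 0.85  0.51 -0.88  2.39  1.86  0.5  -1.95] [ 0.4996 -0.1433  0.0645] [-1.6  0.1  7.1] 0.28272187528279485
0.04 (array([ 0.0009, -0.0075,  0.0023]), array([0.    , 0.0005, 0.0004]))
```

Emit:
jog_arm:
  plan:
    - {"x": 0, "y": -0.007, "z": -0.05, "wx": 0, "wy": 0, "wz": 0}
    - {"x": 0, "y": -0.007, "z": -0.1, "wx": 0, "wy": 0, "wz": 0}
    - {"x": 0, "y": -0.007, "z": -0.15, "wx": 0, "wy": 0, "wz": 0}
    - {"x": 0, "y": -0.007, "z": -0.2, "wx": 0, "wy": 0, "wz": 0}
    - {"x": 0, "y": -0.007, "z": -0.26, "wx": 0, "wy": 0, "wz": 0}
    - {"x": 0, "y": -0.007, "z": -0.32, "wx": 0, "wy": 0, "wz": 0}
    - {"x": 0, "y": -0.007, "z": -0.38, "wx": 0, "wy": 0, "wz": 0}
    - {"x": 0, "y": -0.007, "z": -0.44, "wx": 0, "wy": 0, "wz": 0}
    - {"x": 0, "y": -0.007, "z": -0.44, "wx": 0, "wy": 0, "wz": 0}
  hand: -1
  grip_force: 30

```text
t: 5.53
eef_pos: [0.4566, -0.1286, 0.1414]
tool_rot: [0.212, 0.785, 0.563, 0.15]
contact_force: [0.8, 0.2, -0.3]
gripper_width: 0.281
```

```bash
python3 pre.py .125
python3 - <<'E'
from h import *
a=cams.read_camera("wrist");b=cams.read_camera("scene")
cv2.imwrite("pics/w2.png",np.hstack([cv2.resize(a,(440,330)),cv2.resize(b[90:260,130:310],(349,330))])[:,:,::-1])
E
```

```text
t 5.5333 q [ 0.98  0.22 -0.99  2.43  1.38  0.33 -1.56] [ 0.4566 -0.1286  0.1414] [ 0.8  0.2 -0.3] 0.2807788326651198
0.125 (array([ 0.0005, -0.003 ,  0.0238]), array([0.0007, 0.0009, 0.0008]))
```

View pics/w2.png

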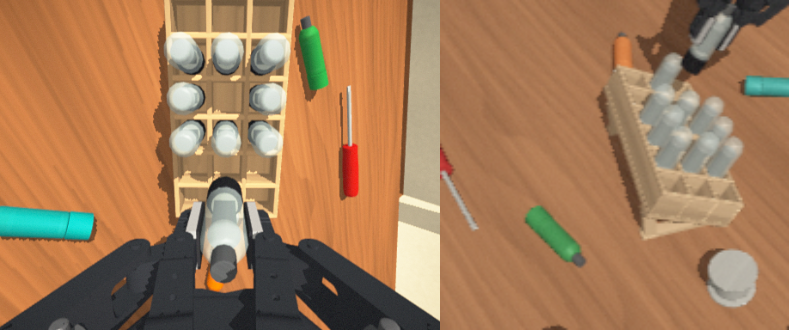

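The tube is drawn clear and all nine neighbours are in place. Next I raise it and bring it upright, then carry it over.

```bash
cat > go.py <<'E'
from h import *
import sys
x,y,z,ang=map(float,sys.argv[1:])
c,s=np.cos(np.radians(ang)),np.sin(np.radians(ang))
Rt=R.from_matrix(np.array([[c,s,0],[s,-c,0],[0,0,-1]]))
r,p,o=tool();print("t",o["t"],"q",o["q"].round(2),p.round(4),o["contact_force"].round(2),round(o["gripper_width"],3))
print("up in tool",r.inv().apply([0,0,1]).round(3),"toolx",r.apply([1,0,0]).round(3))
print(move(Rt,np.array([x,y,z])))
E
python3 go.py .48 -.12 .23 71
```

```text
t 5.6333 q [ 0.98  0.22 -0.99  2.43  1.39  0.33 -1.56] [ 0.4569 -0.1291  0.1403] [ 0.59  1.09 -0.82] 0.284
up in tool [-0.003  0.501 -0.865] toolx [ 0.322  0.947 -0.003]
(array([ 0.079 ,  0.3067, -0.341 ]), array([0.1671, 0.0006, 0.0013]))
```

Emit:
jog_arm:
  plan:
    - {"x": 0.02, "y": 0.07, "z": -0.08, "wx": 0.01, "wy": 0, "wz": 0}
    - {"x": 0.04, "y": 0.14, "z": -0.16, "wx": 0.04, "wy": 0, "wz": 0}
    - {"x": 0.06, "y": 0.22, "z": -0.24, "wx": 0.07, "wy": 0, "wz": 0}
    - {"x": 0.08, "y": 0.3, "z": -0.34, "wx": 0.1, "wy": 0, "wz": 0}
    - {"x": 0.08, "y": 0.3, "z": -0.34, "wx": 0.13, "wy": 0, "wz": 0}
    - {"x": 0.08, "y": 0.3, "z": -0.34, "wx": 0.167, "wy": 0, "wz": 0}
    - {"x": 0.08, "y": 0.3, "z": -0.34, "wx": 0.167, "wy": 0, "wz": 0}
  hand: -1
  grip_force: 30

```text
t: 6.22
eef_pos: [0.4807, -0.1196, 0.2319]
tool_rot: [0.016, 0.814, 0.581, 0.007]
contact_force: [0.4, 0.4, -1.2]
gripper_width: 0.283
```

```bash
python3 go.py .48 .2065 .22 0
```

```text
t 6.2167 q [ 1.08  0.37 -1.17  1.94  0.42  1.06 -0.6 ] [ 0.4807 -0.1196  0.2319] [ 0.41  0.41 -1.16] 0.283
up in tool [-0.007  0.034 -0.999] toolx [ 0.324  0.946 -0.007]
(array([ 1.5418, -0.5334,  0.0302]), array([ 0.0109, -0.0047,  0.3948]))
```

Emit:
jog_arm:
  plan:
    - {"x": 0.15, "y": -0.05, "z": 0, "wx": 0.01, "wy": -0.004, "wz": 0.03}
    - {"x": 0.3, "y": -0.1, "z": 0, "wx": 0.01, "wy": -0.004, "wz": 0.06}
    - {"x": 0.45, "y": -0.15, "z": 0, "wx": 0.01, "wy": -0.004, "wz": 0.09}
    - {"x": 0.6, "y": -0.2, "z": 0, "wx": 0.01, "wy": -0.004, "wz": 0.12}
    - {"x": 0.75, "y": -0.25, "z": 0, "wx": 0.01, "wy": -0.004, "wz": 0.15}
    - {"x": 0.9, "y": -0.3, "z": 0, "wx": 0.01, "wy": -0.004, "wz": 0.18}
    - {"x": 1, "y": -0.35, "z": 0, "wx": 0.01, "wy": -0.004, "wz": 0.21}
    - {"x": 1, "y": -0.35, "z": 0, "wx": 0.01, "wy": -0.004, "wz": 0.24}
    - {"x": 1, "y": -0.35, "z": 0, "wx": 0.01, "wy": -0.004, "wz": 0.24}
  hand: -1
  grip_force: 30

```text
t: 6.97
eef_pos: [0.4791, 0.0933, 0.2272]
tool_rot: [0.004, 0.971, 0.241, -0.002]
contact_force: [0.6, -0.7, -0.2]
gripper_width: 0.283
```

```bash
python3 go.py .48 .2065 .22 0
```

```text
t 6.9667 q [ 0.54  0.33 -1.02  1.94  0.33  1.05 -1.71] [0.4791 0.0933 0.2272] [ 0.57 -0.7  -0.19] 0.283
up in tool [-0.006  0.007 -1.   ] toolx [ 0.884  0.467 -0.006]
(array([ 0.2683, -0.4984,  0.031 ]), array([0.0026, 0.0014, 0.1547]))
```

Emit:
jog_arm:
  plan:
    - {"x": 0.07, "y": -0.12, "z": 0, "wx": 0.002, "wy": 0.001, "wz": 0.03}
    - {"x": 0.14, "y": -0.24, "z": 0.01, "wx": 0.002, "wy": 0.001, "wz": 0.06}
    - {"x": 0.2, "y": -0.37, "z": 0.02, "wx": 0.002, "wy": 0.001, "wz": 0.09}
    - {"x": 0.25, "y": -0.45, "z": 0.03, "wx": 0.002, "wy": 0.001, "wz": 0.12}
    - {"x": 0.268, "y": -0.498, "z": 0.03, "wx": 0.002, "wy": 0.001, "wz": 0.155}
    - {"x": 0.268, "y": -0.498, "z": 0.03, "wx": 0.002, "wy": 0.001, "wz": 0.155}
    - {"x": 0.268, "y": -0.498, "z": 0.03, "wx": 0.002, "wy": 0.001, "wz": 0.155}
  hand: -1
  grip_force: 30

```text
t: 7.55
eef_pos: [0.4802, 0.2054, 0.2194]
tool_rot: [0.002, 1.0, 0.002, -0.001]
contact_force: [-0.7, -0.7, 0.8]
gripper_width: 0.282
```

```bash
python3 go.py .48 .2065 .22 0
cat > chk.py <<'E'
from h import *
import sys
n=sys.argv[1]; d0=float(sys.argv[2]) # foot distance beyond TCP
out=[];th=np.linspace(0,6.28,40)
r,p,_=tool();Z=r.apply([0,0,1])
foot=p+d0*Z;PL=np.array([.480,.2065,.1055])
for c in("wrist","scene","top"):
    im=np.ascontiguousarray(cv2.resize(cams.read_camera(c),None,fx=3,fy=3,interpolation=cv2.INTER_CUBIC)[:,:,::-1]);k=cams.get_calibration(c)
    ring=lambda C,rr,A,col:cv2.polylines(im,[np.int32(proj(k,[C+rr*(np.cos(t)*A[0]+np.sin(t)*A[1]) for t in th])*3+1)],True,col,1)
    A=r.as_matrix().T
    ring(foot,.013,A,(0,0,255));ring(foot-.020*Z,.013,A,(0,0,255));ring(foot-.09*Z,.006,A,(255,0,0))
    ring(PL,.036,np.eye(3),(0,255,0))
    q=(proj(k,p)[0]*3).astype(int)
    if c=="wrist": q=np.array([768,800]);w=(270,350)
    else: w=(130,150) if c=="top" else (130,200)
    y0,x0=max(q[1]-w[1],0),max(q[0]-w[0],0)
    out.append(cv2.resize(im[y0:q[1]+w[1],x0:q[0]+w[0]],(265,400)))
cv2.imwrite(f"pics/{n}.png",np.hstack(out))
E
python3 chk.py c1 .0405
```

```text
t 7.55 q [ 0.21  0.37 -0.91  1.88  0.34  1.05 -2.4 ] [0.4802 0.2054 0.2194] [-0.71 -0.66  0.82] 0.282
up in tool [-0.002  0.004 -1.   ] toolx [ 1.     0.004 -0.002]
(array([-0.0012, -0.0055, -0.0032]), array([0.0012, 0.0006, 0.0012]))
```

View pics/c1.png

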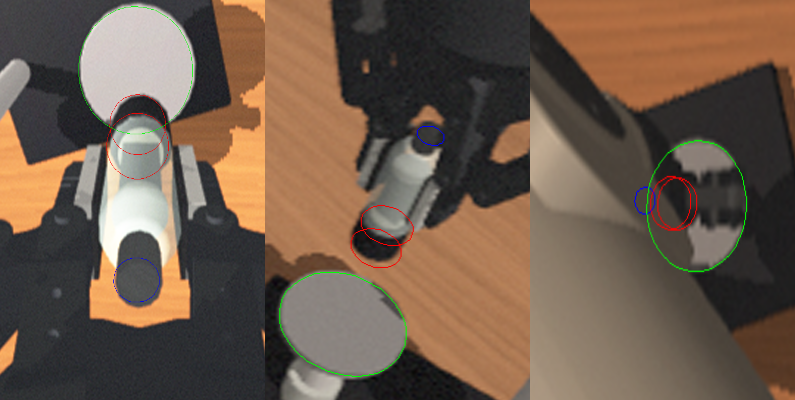

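Plate prediction (green) matches all views. The foot looks shifted up-image in the wrist view, so the tube may be tilted in the pads. I'll enlarge to quantify it.

Run:
```python
from h import *
a=cams.read_camera("wrist");b=cams.read_camera("scene")
cv2.imwrite("pics/ws.png",np.hstack([a,b])[:,:,::-1])
k=cams.get_calibration("scene");r,p,_=tool();q=proj(k,p)[0].astype(int);print(q)
A=cv2.resize(a[190:390,205:305],(300,582),interpolation=cv2.INTER_CUBIC) if 0 else cv2.resize(a[180:375,200:310],None,fx=3,fy=3,interpolation=cv2.INTER_CUBIC)
B=cv2.resize(b[q[1]-45:q[1]+45,q[0]-30:q[0]+30],None,fx=6.5,fy=6.5,interpolation=cv2.INTER_CUBIC)
print(A.shape,B.shape,(q[1]-45,q[0]-30))
print("pred wrist foot,captop",proj(cams.get_calibration("wrist"),[p+.0405*r.apply([0,0,1]),p-.0495*r.apply([0,0,1])]),"scene",proj(k,[p+.0405*r.apply([0,0,1]),p-.0495*r.apply([0,0,1])]))
B=B[:585];A=cv2.copyMakeBorder(A,0,585-A.shape[0],0,0,cv2.BORDER_CONSTANT);B=cv2.copyMakeBorder(B,0,585-B.shape[0],0,0,cv2.BORDER_CONSTANT)
cv2.imwrite("pics/z.png",np.hstack([A,B])[:,:,::-1])
```

```text
[387 190]
(585, 330, 3) (585, 390, 3) (np.int64(145), np.int64(357))
pred wrist foot,captop [[260.28528873 222.58093351]
 [260.29455778 313.03474013]] scene [[379.75067246 206.62035194]
 [397.62178868 169.02554308]]
```

View pics/z.png

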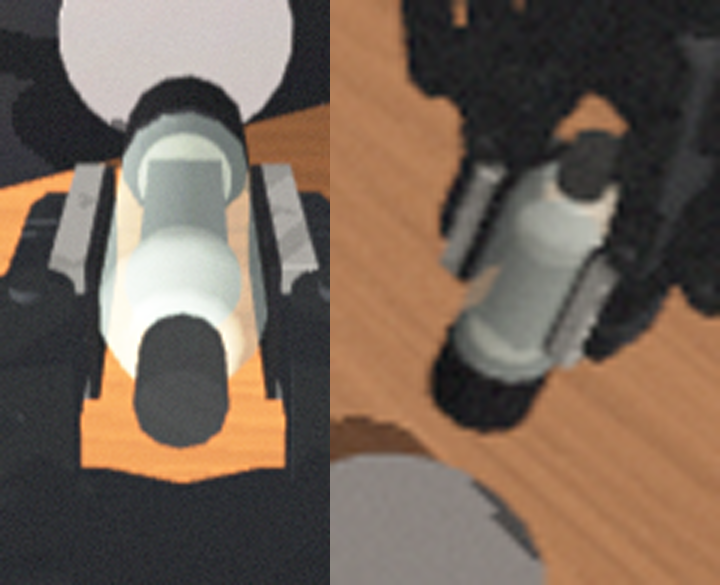

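Measured cap top is at (260.7,314) against a predicted (260.3,313.0), and the foot rim agrees too. The earlier tilt was my misreading: the tube sits straight, with its foot about 40 mm beyond the TCP. Lower to roughly 10 mm above the plate.

Emit:
jog_arm:
  plan:
    - {"x": 0, "y": -0.005, "z": 0.08, "wx": 0.001, "wy": 0, "wz": 0}
    - {"x": 0, "y": -0.005, "z": 0.16, "wx": 0.001, "wy": 0, "wz": 0}
    - {"x": 0, "y": -0.005, "z": 0.22, "wx": 0.001, "wy": 0, "wz": 0}
    - {"x": 0, "y": -0.005, "z": 0.27, "wx": 0.001, "wy": 0, "wz": 0}
    - {"x": 0, "y": -0.005, "z": 0.3, "wx": 0.001, "wy": 0, "wz": 0}
    - {"x": 0, "y": -0.005, "z": 0.31, "wx": 0.001, "wy": 0, "wz": 0}
    - {"x": 0, "y": -0.005, "z": 0.315, "wx": 0.001, "wy": 0, "wz": 0}
    - {"x": 0, "y": -0.005, "z": 0.315, "wx": 0.001, "wy": 0, "wz": 0}
  hand: -1
  grip_force: 30

```text
t: 8.47
eef_pos: [0.4806, 0.206, 0.1573]
tool_rot: [-0.0, 1.0, -0.001, -0.0]
contact_force: [-0.1, 0.0, -1.3]
gripper_width: 0.286
```

```bash
python3 go.py .48 .2065 .146 0; python3 chk.py c2 .0405
```

```text
t 8.4667 q [ 0.17  0.45 -0.86  1.95  0.42  0.94 -2.47] [0.4806 0.206  0.1573] [-0.07  0.   -1.33] 0.286
up in tool [-0.001 -0.001 -1.   ] toolx [ 1.    -0.001 -0.001]
(array([-0.0029, -0.0027,  0.0565]), array([-0.0002,  0.0002, -0.0004]))
```

View pics/c2.png

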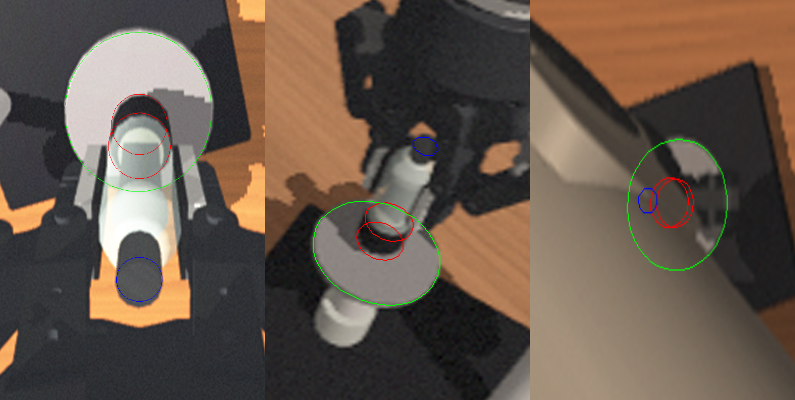

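The plate and tube predictions hold. Now I lower slowly to feel for contact.

Emit:
jog_arm:
  plan:
    - {"x": -0.002, "y": -0.002, "z": 0.01, "wx": 0, "wy": 0, "wz": 0}
    - {"x": -0.002, "y": -0.002, "z": 0.02, "wx": 0, "wy": 0, "wz": 0}
    - {"x": -0.002, "y": -0.002, "z": 0.03, "wx": 0, "wy": 0, "wz": 0}
    - {"x": -0.002, "y": -0.002, "z": 0.035, "wx": 0, "wy": 0, "wz": 0}
    - {"x": -0.002, "y": -0.002, "z": 0.04, "wx": 0, "wy": 0, "wz": 0}
    - {"x": -0.002, "y": -0.002, "z": 0.045, "wx": 0, "wy": 0, "wz": 0}
    - {"x": -0.002, "y": -0.002, "z": 0.05, "wx": 0, "wy": 0, "wz": 0}
    - {"x": -0.002, "y": -0.002, "z": 0.05, "wx": 0, "wy": 0, "wz": 0}
    - {"x": -0.002, "y": -0.002, "z": 0.05, "wx": 0, "wy": 0, "wz": 0}
  hand: -1
  grip_force: 30

```text
t: 9.37
eef_pos: [0.4803, 0.2064, 0.1475]
tool_rot: [-0.0, 1.0, -0.001, -0.0]
contact_force: [-0.7, -0.9, -0.5]
gripper_width: 0.281
```

Emit:
jog_arm:
  plan:
    - {"x": 0, "y": 0, "z": 0.005, "wx": 0, "wy": 0, "wz": 0}
    - {"x": 0, "y": 0, "z": 0.01, "wx": 0, "wy": 0, "wz": 0}
    - {"x": 0, "y": 0, "z": 0.01, "wx": 0, "wy": 0, "wz": 0}
    - {"x": 0, "y": 0, "z": 0.01, "wx": 0, "wy": 0, "wz": 0}

```text
t: 9.7
eef_pos: [0.4803, 0.2063, 0.1455]
tool_rot: [-0.0, 1.0, -0.001, -0.0]
contact_force: [-0.5, -0.5, -0.5]
gripper_width: 0.283
```

Emit:
jog_arm:
  plan:
    - {"x": 0, "y": 0, "z": 0.005, "wx": 0, "wy": 0, "wz": 0}
    - {"x": 0, "y": 0, "z": 0.01, "wx": 0, "wy": 0, "wz": 0}
    - {"x": 0, "y": 0, "z": 0.01, "wx": 0, "wy": 0, "wz": 0}
    - {"x": 0, "y": 0, "z": 0.01, "wx": 0, "wy": 0, "wz": 0}

```text
t: 10.03
eef_pos: [0.4804, 0.2064, 0.1435]
tool_rot: [-0.0, 1.0, -0.001, 0.0]
contact_force: [0.1, 0.3, 1.4]
gripper_width: 0.282
```

Emit:
jog_arm:
  plan:
    - {"x": 0, "y": 0, "z": 0.005, "wx": 0, "wy": 0, "wz": 0}
    - {"x": 0, "y": 0, "z": 0.01, "wx": 0, "wy": 0, "wz": 0}
    - {"x": 0, "y": 0, "z": 0.01, "wx": 0, "wy": 0, "wz": 0}
    - {"x": 0, "y": 0, "z": 0.01, "wx": 0, "wy": 0, "wz": 0}

```text
t: 10.37
eef_pos: [0.4804, 0.2065, 0.1416]
tool_rot: [-0.0, 1.0, -0.001, 0.0]
contact_force: [-0.6, -0.3, 2.3]
gripper_width: 0.285
```

Contact felt at a TCP height of about 0.1445: force rose from −0.7 to +2.3 N, so roughly 3 N on the plate. I ease up to unload the spring to about 1.5 N, keeping contact.

Emit:
jog_arm:
  plan:
    - {"x": 0, "y": 0, "z": 0, "wx": 0, "wy": 0, "wz": 0}
    - {"x": 0, "y": 0, "z": 0, "wx": 0, "wy": 0, "wz": 0}
    - {"x": 0, "y": 0, "z": 0, "wx": 0, "wy": 0, "wz": 0}

```text
t: 10.62
eef_pos: [0.4804, 0.2065, 0.1417]
tool_rot: [-0.0, 1.0, -0.001, 0.0]
contact_force: [-0.9, -1.1, 2.8]
gripper_width: 0.283
```

Emit:
jog_arm:
  plan:
    - {"x": 0, "y": 0, "z": -0.004, "wx": 0, "wy": 0, "wz": 0}
    - {"x": 0, "y": 0, "z": -0.008, "wx": 0, "wy": 0, "wz": 0}
    - {"x": 0, "y": 0, "z": -0.009, "wx": 0, "wy": 0, "wz": 0}
    - {"x": 0, "y": 0, "z": -0.009, "wx": 0, "wy": 0, "wz": 0}

```text
t: 10.95
eef_pos: [0.4804, 0.2064, 0.1435]
tool_rot: [-0.0, 1.0, -0.001, 0.0]
contact_force: [0.0, -1.2, 2.1]
gripper_width: 0.282
```

Emit:
jog_arm:
  plan:
    - {"x": 0, "y": 0, "z": 0, "wx": 0, "wy": 0, "wz": 0}
    - {"x": 0, "y": 0, "z": 0, "wx": 0, "wy": 0, "wz": 0}
    - {"x": 0, "y": 0, "z": 0, "wx": 0, "wy": 0, "wz": 0}
    - {"x": 0, "y": 0, "z": 0, "wx": 0, "wy": 0, "wz": 0}
    - {"x": 0, "y": 0, "z": 0, "wx": 0, "wy": 0, "wz": 0}
    - {"x": 0, "y": 0, "z": 0, "wx": 0, "wy": 0, "wz": 0}
    - {"x": 0, "y": 0, "z": 0, "wx": 0, "wy": 0, "wz": 0}
    - {"x": 0, "y": 0, "z": 0, "wx": 0, "wy": 0, "wz": 0}
  hand: 0.2

```text
t: 11.62
eef_pos: [0.4804, 0.2065, 0.1435]
tool_rot: [-0.0, 1.0, -0.001, 0.0]
contact_force: [-0.5, -0.3, -1.5]
gripper_width: 0.598
```

Emit:
jog_arm:
  plan:
    - {"x": 0, "y": 0, "z": -0.03, "wx": 0, "wy": 0, "wz": 0}
    - {"x": 0, "y": 0, "z": -0.08, "wx": 0, "wy": 0, "wz": 0}
    - {"x": 0, "y": 0, "z": -0.15, "wx": 0, "wy": 0, "wz": 0}
    - {"x": 0, "y": 0, "z": -0.23, "wx": 0, "wy": 0, "wz": 0}
    - {"x": 0, "y": 0, "z": -0.32, "wx": 0, "wy": 0, "wz": 0}
    - {"x": 0, "y": 0, "z": -0.42, "wx": 0, "wy": 0, "wz": 0}
    - {"x": 0, "y": 0, "z": -0.5, "wx": 0, "wy": 0, "wz": 0}
    - {"x": 0, "y": 0, "z": -0.5, "wx": 0, "wy": 0, "wz": 0}

```text
t: 12.28
eef_pos: [0.4821, 0.208, 0.2482]
tool_rot: [-0.002, 1.0, -0.001, 0.003]
contact_force: [0.5, 0.1, 0.7]
gripper_width: 0.602
```

```bash
python3 go.py .48 .2065 .24 0
python3 - <<'E'
from h import *
PL=np.array([.480,.2065,.105]);th=np.linspace(0,6.28,40);out=[]
for c in("wrist","scene"):
    im=np.ascontiguousarray(cams.read_camera(c)[:,:,::-1]);k=cams.get_calibration(c)
    for C,rr,col in((PL,.036,(0,255,0)),(PL,.013,(0,0,255)),(PL+[0,0,.09],.006,(255,0,0))):
        cv2.polylines(im,[np.int32(proj(k,[C+rr*np.array([np.cos(t),np.sin(t),0]) for t in th]))],True,col,1)
    out.append(im)
    if c=="scene": full=im
q=proj(cams.get_calibration("scene"),PL)[0].astype(int)
z=cv2.resize(full[q[1]-75:q[1]+45,q[0]-60:q[0]+60],(288,288),interpolation=cv2.INTER_CUBIC)
cv2.imwrite("pics/f.png",np.hstack([cv2.resize(out[0],None,fx=.75,fy=.75),cv2.resize(full[90:330,120:250],(156,288)),z]))
E
```

```text
t 12.2833 q [ 0.23  0.34 -0.92  1.85  0.31  1.09 -2.38] [0.4821 0.208  0.2482] [0.49 0.12 0.67] 0.602
up in tool [ 0.007 -0.003 -1.   ] toolx [ 1.    -0.001  0.007]
(array([-0.0107,  0.0078,  0.0409]), array([-0.001 , -0.0021, -0.0004]))
```

View pics/f.png

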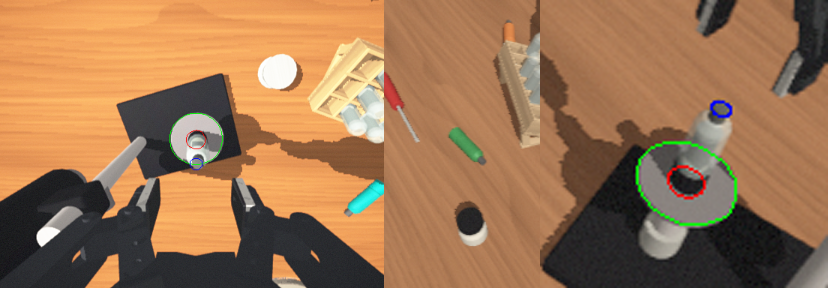

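The tube stands upright in the middle of the plate: the foot ring and cap ring both match in two views. The fingers are about 50 mm above it. Handing in.

```bash
python3 -c "
from station import bot
print(bot.hand_in())"
```

```text
the job is handed in; nothing more can be done
None
```

The capped tube stands released in the middle of the microscope's plate, and I handed the job in at about 12.3 s of robot time. The hand-in reports no verdict.

**What I did:** I gripped the tube with 30 N from its two empty cells, uphill and downhill. I drew it about 85 mm out along its lean, turned it upright and carried it to the plate. Contact came at a TCP height of about 0.1445 m. I pressed to about 3 N on the plate while still holding the tube, then eased up 2 mm and let go.

**Last checks:**
- **Position:** in the wrist and scene views the foot and the cap lie on the rings drawn for an upright tube at the plate's centre.
- **Clearance:** the fingers ended about 50 mm above the tube, and the wrist force was back within about 1 N of zero.
- **Neighbours:** just after the draw-out, the wrist and scene views showed all nine plain tubes in their cells. The later views show only part of the rack, and I didn't measure the tubes again.
- **Bystanders:** the spool, jar and screwdriver appear in the last views, apparently undisturbed. I did not measure their positions.

**What disagreed:** once, the tube looked tilted in the pads. An enlarged crop put the cap and foot within 1–2 pixels of a straight grip, so I had misread the first picture.

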